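Open the cutter case with the uncertain catch

TASK

Open the green-lidded cutter case by sliding its lid by the upright tab, towards the robot, until it is fully open; always try the lid first. If the catch stops it after a few millimetres, leave it there, press the red button on that same case fully down once, let it up and slide the lid again; if the lid runs freely, do not press the button, for that would lock it. Do not touch the yellow-lidded case or disturb the amber jar.

Things in the scene. Friction and masses are not known exactly. Their poses are not given: they have to be found in the camera images.
- green_grip (a point): Centre of the green lid's upright tab: 16 mm thick (x), 60 wide (y), z 61 (lid top)-91 mm. x points along the case from tab to button, z up. Lid opens along -x, 100 mm, at 2-3 N, by pushing behind the tab with closed fingers or gripping it; stays where left. Grey lock head (75 mm high) starts 60 mm from the shut tab's centre. Hidden catch, unknown: holds the lid hard after 8 mm or leaves it free.
- green_button (a point): Top centre of the round red button, 28 mm across, on the green case's lock head: 90 mm above the table, 15 above the head, 88 mm along +x from the shut tab's centre. Sprung: goes down 12 mm, 1 N at first, 5-7 N at the bottom, comes back up. A full press changes the catch over, once only: held becomes free; free, with the lid still nearly shut, becomes locked for good.
- case_yellow: Bystander, not to be touched: same fixed white case (240 x 120 mm, lid top 61 mm high) with a yellow lid, yellow tab up to 91 mm, grey lock head at its +x end with red button up to 90 mm. Origin at the centre of its underside, x along its length from the tab to its button. The green case is alike, its middle below the shut tab.
- amber_jar: Loose amber glass jar with a white cap, 44 mm across, 60 mm tall, a bystander to leave where it stands. Origin at the centre of its underside, z up.

How it is judged (in metres and radians):
On the way, in this order (a step that is already met when the one before it is completed fails the run):
1. the green lid has been tried: slid at least 4 mm with its button up (distance of green_grip from where it was at the start of the episode above 0.004 m and z of green_button in the frame of green_grip above 0.011 m).
2. the green lid slid fully open (distance of green_grip from where it was at the start of the episode above 0.088 m), for 0.2 s.
At the end, for the whole second after the job is handed in: The green lid is at least 88 mm of its 100 mm open and stays so, its red button is up again (within 3 mm), and the amber jar stands upright within 20 mm of where it was (distance of green_grip from where it was at the start of the episode above 0.088 m and z of green_button in the frame of green_grip above 0.011 m and distance of amber_jar from where it was at the start of the episode below 0.02 m and angle between amber_jar's own z axis and vertical below 0.2 rad); the robot touches nothing.
It fails at once if the green case's button pressed more than 5 mm before its lid was tried (lid still within 3 mm of shut) (z of green_button in the frame of green_grip below 0.009 m and distance of green_grip from where it was at the start of the episode below 0.003 m).
It fails at once if the green case's button pressed more than 5 mm although its lid ran freely (lid slid more than 12 mm) (z of green_button in the frame of green_grip below 0.009 m and distance of green_grip from where it was at the start of the episode above 0.012 m).
It fails at once if the yellow-lidded case touched with more than 2 N (contact force between any of the fingers, the arm and case_yellow above 2 N).
It fails at once if the amber jar moved more than 20 mm or tipped (distance of amber_jar from where it was at the start of the episode above 0.02 m or angle between amber_jar's own z axis and vertical above 0.5 rad).
It also fails if it takes over 48 s, if anything falls off the work surface, if the arm or the gripper's body presses on something with over 40 N, if the wrist force passes 120 N, or if a joint passes its speed limit or range.

ROBOT

A 6-joint arm with a two-finger parallel gripper is mounted at the origin on the work surface. World frame = base frame: x ahead of the robot, y to its left, z up, the work surface at z = 0. Lengths are in mm, angles in rad, forces in N, time in s.
With the tool pointing down it reaches from about 350 to 975 mm from the base axis. Payload 7.1 kg.
Tool frame: the origin (TCP) lies midway between the tips of the shut fingers; the grasp point (between the pads) lies 19 mm behind it; z points along the fingers, y is the line along which they close (so a half turn about z gives the same grasp; the last joint's range is limited). The gripper opens to 88 mm and grips with 3 to 60 N. Pads are 20 mm wide; open, the fingers measure 115 mm over their backs; the gripper's body (75 mm by 178 mm) begins 61 mm behind the grasp point.
Start: joints at [-1.146, 0.423, 1.63, -0, 1.089, -0.019], TCP at [268.373, -564.429, 222.675] pointing down, gripper open.
Joint ranges: [-3, 3], [-0.9, 2.11], [0.09, 2.58], [-1.31, 4.45], [0.11, 2.69], [-2.54, 2.54]. Speed limits (rad/s): [2.39, 2.39, 3.01, 3.14, 3.14, 3.14].

INTERFACE

Orientations are given as a rotation vector (axis times angle).
In Python, from workcell import ctrl gives the robot as it stands. The module is installed in compiled form; this text tells all that it offers.
- The arm moves only by the tool servo_tool, never from a script. Its argument "increments" is a list of rows, each a list of 7 numbers: the shift along the world's x, y, z in cm, then the turn, a rotation vector about the world's x, y, z in degrees, then the opening, from -1 (shut) to 1 (fully open). A call has 1 to 20 rows; each row is the pose to reach, as a shift and turn from the pose commanded when the call began; what a row does not reach only later rows make up. A row lasts 1/12 s, in which the tool goes at most 41.7 mm and 7.16 degrees, less where a joint would pass 70% of its speed; a pose out of reach is approached as far as the arm can. A call with a gripper value outside its range is refused whole. The fingers move at their own pace and stop on an object; the grip force is fixed at half the most. Time passes only in rows, so rows that repeat a pose let the fingers close. It gives the time, the measured TCP pose, the force, the opening and the grip force at its end, in the units of the state.
- ctrl.get_obs(): the state, without advancing time (a new reading comes with each control period).
- ctrl.get_image(name): name is "scene" or "top" or "wrist"; returns a dict with "image" (400x640x3 uint8, red, green, blue), "fx", "fy", "cx", "cy" (pixels), "extrinsics" (4x4, takes a point from camera to world coordinates); the wrist camera has in their place "tool_from_camera" (4x4, takes a point from camera to tool coordinates, whose origin is the TCP and whose axes are the flange's). Camera axes: x right, y up, looking along -z (the intrinsics and any distortion apply to the point x, -y, -z); pixel columns grow to the right and rows downward; lengths in mm; the calibration is good to about 2 mm. A picture is of the moment at which its call begins: read the wrist's pose just before it. There is no depth.
- ctrl.close_job(): hands the job in; it is judged then, once.
The state is a dict: "t": time; "qpos": joint angles; "qvel": joint speeds; "joint_torque": joint torques, N m; "ee_pos": TCP position; "orientation": TCP orientation; "ft_force": force on the tool from outside, world axes, zero at the start; "moment": the same for the moment, N m; "width": finger opening in mm; "grasp_force": force on a finger pad.
Only numpy, scipy, OpenCV 4.12 (cv2) and the standard library are available. Lean on these libraries where they do the work, as an engineer would, in place of code of your own. Each camera call takes 0.05 s, during which the arm holds its last target. There are 200 camera calls.

## Working session

There is one attempt and no reset: what is moved stays moved. The work goes in short steps, Python scripts to look and compute and a tool call to move; the robot and the scene stay as the last step left them, time stands still between calls to the robot, and variables do not carry over. Pictures are saved under pics/ and viewed, at most 10 in all, crops included, and the job is handed in when it is done.

Besides the shell and the picture viewer there is one more tool, called after "Request:" by a JSON object that holds its "fn" and its "kwargs". servo_tool: Moves the arm, as the interface text tells. Its arguments: {"type":"object","properties":{"increments":{"type":"array","items":{"type":"array","items":{"type":"number"}}}},"required":["increments"]}

```bash
mkdir -p pics
python3 - <<'E'
from workcell import ctrl
import cv2,pickle
o=ctrl.get_obs();print(o['t'],o['ee_pos'],o['orientation'],o['width'])
d={}
for n in("top","scene"):
    d[n]=ctrl.get_image(n);cv2.imwrite(f"pics/{n}0.png",d[n]["image"][:,:,::-1])
    print(n,d[n]["fx"],d[n]["cx"],d[n]["cy"],d[n]["extrinsics"].round(3).tolist(), [k for k in d[n]])
pickle.dump(d,open("d.pkl","wb"))
E
```

```text
0.0 [ 268.13672958 -563.9552196   221.91616364] [-3.06313117e+00 -6.91104903e-01  5.13940353e-04] 87.82138136317214
top 424.24120009428106 322.21578018328256 195.7047270869867 [[-0.013, 0.987, -0.157, 424.633], [-1.0, -0.014, -0.005, 85.508], [-0.007, 0.157, 0.988, 1093.269], [0.0, 0.0, 0.0, 1.0]] ['image', 'fx', 'fy', 'cx', 'cy', 'extrinsics']
scene 428.73599002177144 315.59839736732937 194.89912004052226 [[-0.219, -0.727, 0.651, 1217.878], [0.976, -0.157, 0.153, 252.776], [-0.01, 0.668, 0.744, 821.612], [0.0, 0.0, 0.0, 1.0]] ['image', 'fx', 'fy', 'cx', 'cy', 'extrinsics']
```

View pics/top0.png

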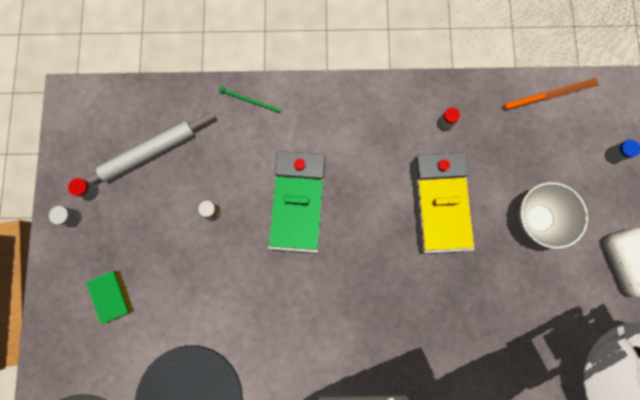

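View pics/scene0.png

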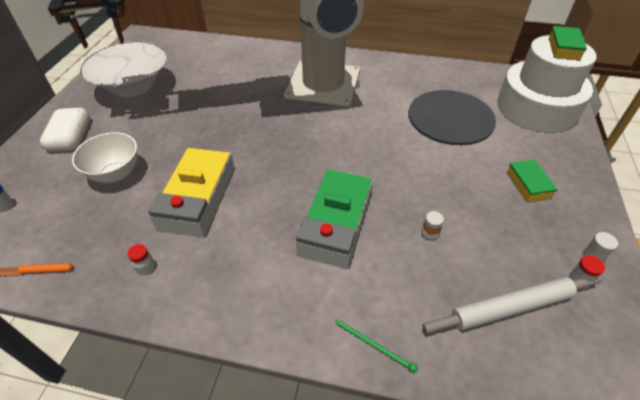

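The top view shows the green case's tab near (296,200) and its button near (300,164). The yellow case's button is near (444,165), and the amber jar's white cap is near (207,209), off to the green case's +y side. I'll locate the button and the lid axis by colour.

```bash
cat > h.py <<'E'
import numpy as np,cv2
def ray(c,u,v,z):
    E=c["extrinsics"];d=E[:3,:3]@np.array([(u-c["cx"])/c["fx"],-(v-c["cy"])/c["fy"],-1]);o=E[:3,3]
    return o+d*(z-o[2])/d[2]
def blob(im,f,box):
    x0,y0,x1,y1=box;r,g,b=[im[...,i].astype(int) for i in range(3)]
    m=f(r,g,b).astype(np.uint8);k=np.zeros_like(m);k[y0:y1,x0:x1]=1;return m*k
red=lambda r,g,b:(r>130)&(g<70)&(b<70)
green=lambda r,g,b:(g>90)&(r<90)&(b<120)
E
python3 - <<'E'
from h import *;import pickle
d=pickle.load(open("d.pkl","rb"))
for n,bb,gb in(("top",(280,145,320,185),(260,170,340,260)),("scene",(310,215,345,245),(295,160,380,240))):
    c=d[n];im=c["image"];y,x=np.nonzero(blob(im,red,bb));print(n,len(x),ray(c,x.mean(),y.mean(),87).round(1))
    m=blob(im,green,gb);cs=max(cv2.findContours(m,0,2)[0],key=cv2.contourArea)
    q=cv2.approxPolyDP(cv2.convexHull(cs),4,True)[:,0]
    for p in q: print(p,ray(c,*p,61).round(1))
c=d["top"]
for p in((281,203),(313,206),(281,197),(313,200)):print('tab',ray(c,*p,91).round(1))
print('jar',ray(c,207,209,60).round(1),'ybtn',ray(c,444,165,90).round(1),'ytab',ray(c,446,201,91).round(1))
cv2.imwrite("pics/crop.png",cv2.resize(c["image"][145:260,255:340,::-1],None,fx=5,fy=5,interpolation=2))
E
```

```text
top 92 [663.8 146.   87. ]
[320 179] [630.9  95.7  61. ]
[317 247] [463.5 105.   61. ]
[270 245] [469.8 218.7  61. ]
[276 175] [642.6 205.   61. ]
scene 96 [665.1 144.5  87. ]
[327 170] [464.4 105.6  61. ]
[371 179] [472.5 217.9  61. ]
[355 229] [633.6 204.   61. ]
[307 217] [622.8  91.7  61. ]
tab [567.8 189.2  91. ]
tab [559.6 112.9  91. ]
tab [582.3 189.3  91. ]
tab [574.  112.8  91. ]
jar [559.9 374.5  60. ] ybtn [ 655.4 -204.7   90. ] ytab [ 567.3 -204.1   91. ]
```

View pics/crop.png

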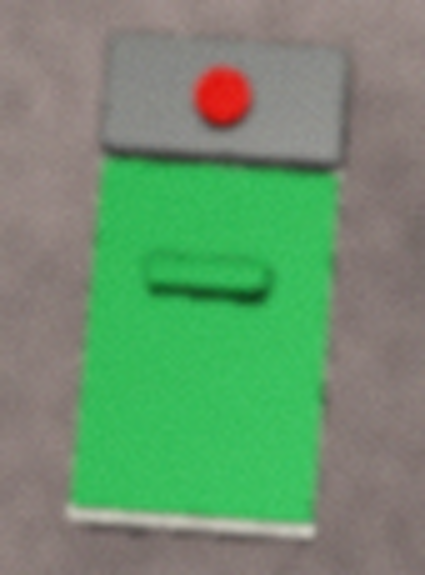

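In the crop the tab centre is about (207,273), which is full-frame (296,200). The case axis is yawed about -4.3°. With the button at (664.5,145), the tab centre comes out at about (577,152). Both cameras agree to within 2 mm. I'll move high to a point behind the tab with the fingers shut.

Request:
{"fn": "servo_tool", "kwargs": {"increments": [[1.7, 3.6, 0, 0, 0, -1.5, -1], [3.4, 7.1, 0, 0, 0, -3, -1], [5.1, 10.7, 0, 0, 0, -4.5, -1], [6.8, 14.2, 0, 0, 0, -6, -1], [8.5, 17.8, 0, 0, 0, -7.5, -1], [10.2, 21.4, 0, 0, 0, -9, -1], [12, 25, 0, 0, 0, -10.5, -1], [13.7, 28.5, 0, 0, 0, -12, -1], [15.4, 32, 0, 0, 0, -13.5, -1], [17.1, 35.6, 0, 0, 0, -15, -1], [18.8, 39.2, 0, 0, 0, -16.5, -1], [20.5, 42.8, 0, 0, 0, -18, -1], [22.3, 46.3, 0, 0, 0, -19.5, -1], [24, 49.9, 0, 0, 0, -21, -1], [25.7, 53.5, 0, 0, 0, -22.5, -1], [27.4, 57, 0, 0, 0, -24, -1], [29.1, 60.6, 0, 0, 0, -25.5, -1], [30.8, 64.2, 0, 0, 0, -27, -1], [32.5, 67.8, 0, 0, 0, -28.5, -1], [34.2, 71.3, 0, 0, 0, -29.7, -1]]}}

```text
t: 1.77
ee_pos: [610.6, 150.6, 222.3]
orientation: [3.139, -0.119, -0.001]
ft_force: [-0.3, -0.5, 1.0]
width: 0.7
grasp_force: 0.0
```

Request:
{"fn": "servo_tool", "kwargs": {"increments": [[0, 0, 0, 0, 0, 0, -1], [0, 0, 0, 0, 0, 0, -1], [0, 0, -3, 0, 0, 0, -1], [0, 0, -6, 0, 0, 0, -1], [0, 0, -9, 0, 0, 0, -1], [0, 0, -9, 0, 0, 0, -1], [0, 0, -9, 0, 0, 0, -1]]}}

```text
t: 2.35
ee_pos: [608.8, 147.2, 131.5]
orientation: [3.138, -0.119, -0.007]
ft_force: [-0.9, 0.7, 0.7]
width: 0.1
grasp_force: 0.0
```

Run:
```python
from workcell import ctrl
import cv2
from scipy.spatial.transform import Rotation as R
o=ctrl.get_obs();print(o['t'],o['ee_pos'],R.from_rotvec(o['orientation']).as_matrix().round(3).tolist(),o['width'],o['qpos'])
a=ctrl.get_image("scene")["image"][120:270,260:420];b=ctrl.get_image("wrist")["image"]
cv2.imwrite("pics/s1.png",cv2.hconcat([cv2.resize(a[:,:,::-1],(400,375)),cv2.copyMakeBorder(cv2.resize(b[:,:,::-1],(400,250)),0,125,0,0,0)]))
```

```text
2.35 [608.77302904 147.20874825 131.47160132] [[0.997, -0.075, -0.004], [-0.075, -0.997, -0.001], [-0.004, 0.001, -1.0]] 0.10664833018526833 [ 2.18322307e-01  5.37440361e-01  1.68291711e+00 -1.66004228e-04
  9.25567150e-01  1.86477652e+00]
```

View pics/s1.png

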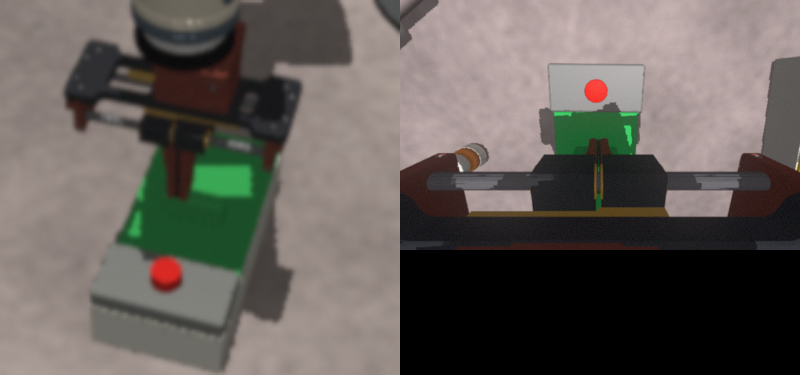

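The left panel shows the shut fingers above the lid, between tab and head, lined up with the case. The right (wrist) panel shows the button straight ahead at (596,90), with the jar well to the side. I'll lower to z≈69, then push slowly along -x of the case.

Request:
{"fn": "servo_tool", "kwargs": {"increments": [[0, 0.1, -2, 0, 0, 0, -1], [0.1, 0.1, -3.5, 0, 0, 0, -1], [0.1, 0.1, -5, 0, 0, 0, -1], [0.1, 0.1, -6.2, 0, 0, 0, -1], [0.1, 0.1, -6.2, 0, 0, 0, -1], [0.1, 0.1, -6.2, 0, 0, 0, -1]]}}

```text
t: 2.95
ee_pos: [611.8, 149.5, 71.5]
orientation: [-3.139, 0.117, -0.001]
ft_force: [-0.7, 0.3, -0.2]
width: 0.3
grasp_force: 0.0
```

Request:
{"fn": "servo_tool", "kwargs": {"increments": [[-0.3, 0.02, 0, 0, 0, 0, -1], [-0.6, 0.04, 0, 0, 0, 0, -1], [-0.9, 0.07, 0, 0, 0, 0, -1], [-1.2, 0.09, 0, 0, 0, 0, -1], [-1.2, 0.09, 0, 0, 0, 0, -1], [-1.2, 0.09, 0, 0, 0, 0, -1]]}}

```text
t: 3.45
ee_pos: [599.3, 150.6, 71.0]
orientation: [-3.139, 0.117, -0.0]
ft_force: [0.4, -0.5, 0.0]
width: 0.2
grasp_force: 0.0
```

Request:
{"fn": "servo_tool", "kwargs": {"increments": [[-0.2, 0.02, 0, 0, 0, 0, -1], [-0.4, 0.03, 0, 0, 0, 0, -1], [-0.6, 0.04, 0, 0, 0, 0, -1], [-0.6, 0.04, 0, 0, 0, 0, -1], [-0.6, 0.04, 0, 0, 0, 0, -1]]}}

```text
t: 3.87
ee_pos: [593.5, 151.0, 70.7]
orientation: [-3.139, 0.117, -0.0]
ft_force: [0.9, 0.5, 0.1]
width: 0.2
grasp_force: 0.4
```

Request:
{"fn": "servo_tool", "kwargs": {"increments": [[-0.1, 0.01, 0, 0, 0, 0, -1], [-0.2, 0.01, 0, 0, 0, 0, -1], [-0.3, 0.02, 0, 0, 0, 0, -1], [-0.4, 0.03, 0, 0, 0, 0, -1], [-0.4, 0.03, 0, 0, 0, 0, -1]]}}

```text
t: 4.28
ee_pos: [589.3, 151.3, 70.7]
orientation: [-3.139, 0.117, -0.0]
ft_force: [1.4, 1.5, -0.0]
width: 0.4
grasp_force: 0.8
```

Request:
{"fn": "servo_tool", "kwargs": {"increments": [[-0.1, 0.01, 0, 0, 0, 0, -1], [-0.2, 0.01, 0, 0, 0, 0, -1], [-0.3, 0.02, 0, 0, 0, 0, -1], [-0.3, 0.02, 0, 0, 0, 0, -1]]}}

```text
t: 4.62
ee_pos: [586.2, 151.4, 70.7]
orientation: [3.139, -0.117, -0.0]
ft_force: [1.8, 1.3, 0.1]
width: 0.5
grasp_force: 0.7
```

Light contact of about 2 N so far, so the lid seems to be moving. I'll continue in small steps.

Request:
{"fn": "servo_tool", "kwargs": {"increments": [[-0.1, 0.01, 0, 0, 0, 0, -1], [-0.2, 0.01, 0, 0, 0, 0, -1], [-0.3, 0.02, 0, 0, 0, 0, -1], [-0.3, 0.02, 0, 0, 0, 0, -1]]}}

```text
t: 4.95
ee_pos: [583.1, 151.6, 70.7]
orientation: [3.139, -0.117, -0.0]
ft_force: [1.4, 0.7, 0.7]
width: 0.2
grasp_force: 0.7
```

Request:
{"fn": "servo_tool", "kwargs": {"increments": [[-0.1, 0.01, 0, 0, 0, 0, -1], [-0.2, 0.01, 0, 0, 0, 0, -1], [-0.3, 0.02, 0, 0, 0, 0, -1], [-0.3, 0.02, 0, 0, 0, 0, -1]]}}

```text
t: 5.28
ee_pos: [580.1, 151.8, 70.7]
orientation: [3.139, -0.117, -0.0]
ft_force: [1.6, 0.2, 0.6]
width: 0.5
grasp_force: 0.7
```

Request:
{"fn": "servo_tool", "kwargs": {"increments": [[-0.2, 0.01, 0, 0, 0, 0, -1], [-0.4, 0.03, 0, 0, 0, 0, -1], [-0.6, 0.04, 0, 0, 0, 0, -1], [-0.8, 0.06, 0, 0, 0, 0, -1], [-0.8, 0.06, 0, 0, 0, 0, -1]]}}

```text
t: 5.7
ee_pos: [571.7, 152.3, 70.6]
orientation: [3.139, -0.117, -0.001]
ft_force: [1.0, 0.5, 0.5]
width: 0.7
grasp_force: 0.4
```

Run:
```python
from workcell import ctrl
import cv2
o=ctrl.get_obs();print(o['t'],o['ee_pos'],o['ft_force'])
a=ctrl.get_image("scene")["image"][140:270,270:400]
cv2.imwrite("pics/s2.png",cv2.resize(a[:,:,::-1],(560,560)))
```

```text
5.7 [571.67880439 152.32923682  70.6256204 ] [1.02060525 0.53688182 0.49144674]
```

View pics/s2.png

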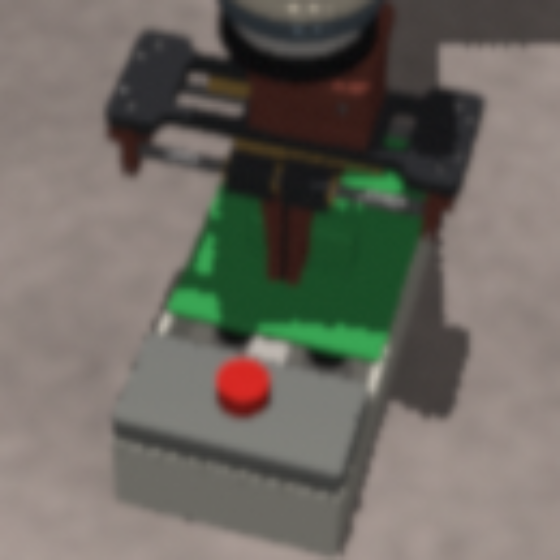

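There is an open gap by the lock head around (265,345), so the lid has moved about 20 mm, past the 8 mm catch point. It runs freely, so I won't press the button and will keep pushing.

Request:
{"fn": "servo_tool", "kwargs": {"increments": [[-0.5, 0.04, 0, 0, 0, 0, -1], [-1, 0.07, 0, 0, 0, 0, -1], [-1.5, 0.11, 0, 0, 0, 0, -1], [-2, 0.15, 0, 0, 0, 0, -1], [-2.5, 0.19, 0, 0, 0, 0, -1], [-3, 0.22, 0, 0, 0, 0, -1], [-3.5, 0.26, 0, 0, 0, 0, -1], [-4, 0.3, 0, 0, 0, 0, -1], [-4.5, 0.34, 0, 0, 0, 0, -1], [-5, 0.37, 0, 0, 0, 0, -1], [-5.5, 0.41, 0, 0, 0, 0, -1], [-6, 0.45, 0, 0, 0, 0, -1], [-6.4, 0.48, 0, 0, 0, 0, -1], [-6.8, 0.51, 0, 0, 0, 0, -1], [-7, 0.52, 0, 0, 0, 0, -1], [-7, 0.52, 0, 0, 0, 0, -1]]}}

```text
t: 7.08
ee_pos: [501.5, 157.4, 70.6]
orientation: [3.139, -0.117, -0.002]
ft_force: [0.1, 0.7, 0.7]
width: 0.1
grasp_force: 0.1
```

Request:
{"fn": "servo_tool", "kwargs": {"increments": [[-0.1, 0.01, 0, 0, 0, 0, -1], [-0.2, 0.02, 0, 0, 0, 0, -1], [-0.3, 0.02, 0, 0, 0, 0, -1], [-0.4, 0.03, 0, 0, 0, 0, -1], [-0.4, 0.03, 0, 0, 0, 0, -1]]}}

```text
t: 7.5
ee_pos: [498.1, 157.7, 70.6]
orientation: [3.139, -0.117, -0.001]
ft_force: [1.2, -1.0, -0.8]
width: 0.4
grasp_force: 0.7
```

Request:
{"fn": "servo_tool", "kwargs": {"increments": [[-0.1, 0.01, 0, 0, 0, 0, -1], [-0.2, 0.02, 0, 0, 0, 0, -1], [-0.3, 0.02, 0, 0, 0, 0, -1], [-0.3, 0.02, 0, 0, 0, 0, -1]]}}

```text
t: 7.83
ee_pos: [496.2, 158.0, 70.7]
orientation: [-3.139, 0.117, -0.003]
ft_force: [5.8, -2.7, -3.7]
width: 0.7
grasp_force: 2.6
```

Request:
{"fn": "servo_tool", "kwargs": {"increments": [[-0.1, 0.01, 0, 0, 0, 0, -1], [-0.2, 0.02, 0, 0, 0, 0, -1], [-0.2, 0.02, 0, 0, 0, 0, -1]]}}

```text
t: 8.08
ee_pos: [496.1, 158.2, 70.9]
orientation: [-3.139, 0.116, -0.009]
ft_force: [10.7, -4.8, -7.3]
width: 0.4
grasp_force: 5.5
```

The force is rising and motion has stopped at x=496, so the lid is at its end stop. I'll back off and lift clear.

Request:
{"fn": "servo_tool", "kwargs": {"increments": [[0.5, -0.04, 0, 0, 0, 0, -1], [1.2, -0.09, 0, 0, 0, 0, -1], [1.5, -0.11, 0.5, 0, 0, 0, -1], [1.5, -0.11, 3, 0, 0, 0, -1], [1.5, -0.11, 6, 0, 0, 0, -1], [1.5, -0.11, 9, 0, 0, 0, -1], [1.5, -0.11, 12, 0, 0, 0, -1], [1.5, -0.11, 14, 0, 0, 0, -1], [1.5, -0.11, 14, 0, 0, 0, -1], [1.5, -0.11, 14, 0, 0, 0, -1]]}}

```text
t: 8.92
ee_pos: [508.8, 157.4, 211.8]
orientation: [-3.138, 0.117, -0.003]
ft_force: [0.3, -1.0, -0.5]
width: 0.4
grasp_force: 0.0
```

Run:
```python
from workcell import ctrl
import cv2
o=ctrl.get_obs();print(o['t'],o['ee_pos'],o['ft_force'])
a=ctrl.get_image("scene")["image"][100:280,260:460]
cv2.imwrite("pics/s3.png",cv2.resize(a[:,:,::-1],(600,540)))
```

```text
8.9167 [508.76370447 157.44241066 211.84421361] [ 0.29942585 -0.95217062 -0.45929154]
```

View pics/s3.png

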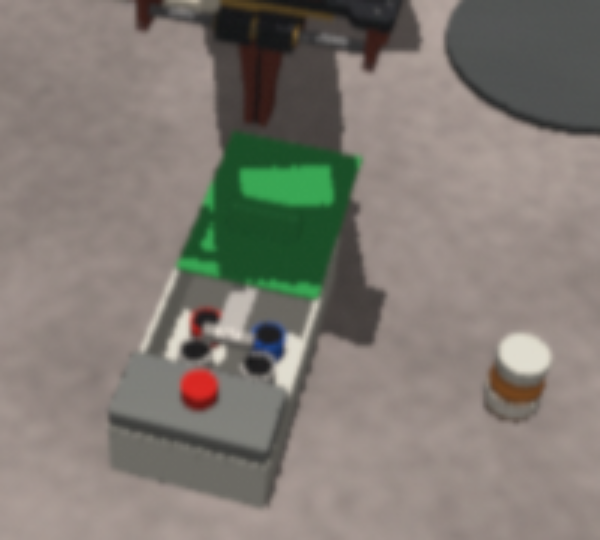

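The lid is fully open: its rear edge is near (250,280), the cutters inside are visible, and the button at (199,388) is up. The jar at (517,375) is standing undisturbed and the gripper is clear, so I'm handing in.

```bash
python3 -c "
from workcell import ctrl
print(ctrl.close_job())"
```

```text
the job is handed in; nothing more can be done
None
```

The green lid ran freely when tried, so I slid it to its end stop without pressing the button; the jar was left standing, the yellow case was not touched, and the job is handed in (no verdict was returned).

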